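# Clamp a laminated board in the edging jig

### The arm

A 6-joint arm with a two-finger parallel gripper is mounted at the origin on the work surface. World frame = base frame: x ahead of the robot, y to its left, z up, the work surface at z = 0. Lengths are in m, angles in degrees, forces in N, time in s.
With the tool pointing down it reaches from about 0.4 to 0.825 m from the base axis. Payload 7 kg.
Tool frame: the origin (TCP) lies midway between the tips of the shut fingers; the grasp point (between the pads) lies r.grip_depth behind it (r.grip_depth is the distance from the TCP to the grasp point, in m); z points along the fingers, y is the direction in which the jaws open and shut (so a half turn about z gives the same grasp; the last joint's range is limited). The gripper opens to 88 mm and grips with 3 to 60 N. Pads are 19 mm wide; open, the fingers measure 130 mm over their backs; the gripper's body (78 mm by 193 mm) begins 47 mm behind the grasp point.
Start: joints at [-54.311, 20.546, 0.682, 0, -70.136, -16.507], TCP at [0.222, -0.638, 0.227] pointing down, gripper open.
Joint ranges: [-176.03, 176.03], [-82.01, 121.73], [-58.28, 71.71], [-173.87, 95.51], [-174.79, -0.11], [-173.66, 173.66]. Speed limits (degrees/s): [136.94, 136.94, 172.46, 180, 180, 180].

### API

Orientations are given as [roll, pitch, yaw] about the fixed x, y, z axes, in that order (R = Rz(yaw) Ry(pitch) Rx(roll)).
In Python, from plant import r, imaging, close_job gives the robot as it stands.
- The arm moves only by the tool step_arm, never from a script. Its argument "commands" is a list of rows, each a list of 2 entries, a list of its own where there are three numbers: the shift along the tool's x, y, z in mm, then the turn about the tool's z in degrees. In form: [[[x, y, z], twist], ...]. A call has 1 to 20 rows; each row shifts and turns the commanded pose from where the row before left it, along the tool's axes as they then stand; what a row does not reach is not made up. A row lasts 1/8 s, in which the tool goes at most 62.5 mm and 10.7 degrees, less where a joint would pass 70% of its speed; a pose out of reach is approached as far as the arm can. A call with a gripper value outside its range is refused whole. "gripper" is the closure, from 0 (fully open) to 1 (shut), set as the call begins (left out, the last holds). The fingers move at their own pace and stop on an object; "grip_force" is the grip in N (left out, the last holds). Time passes only in rows, so rows that do not move let the fingers close. It gives the time, the measured TCP pose, the force and the opening at its end, in the units of the state.
- r.get_state(): the state, without advancing time (a new reading comes with each control period).
- imaging.capture(name): name is "scene" or "top" or "wrist"; returns a dict with "img" (480x640x3 uint8, red, green, blue), "z_map" (480x640 float32, m along the optical axis (not along the pixel's ray), 0 where there is no reading), "vfov" (degrees; the focal length in pixels is half the picture's height over the tangent of half this angle, whatever the lens; pixels are square), "cx", "cy" (the principal point, pixels), "extrinsics" (4x4, takes a point from camera to world coordinates); the wrist camera has in their place "T_tool_cam" (4x4, takes a point from camera to tool coordinates, whose origin is the TCP and whose axes are the flange's). Camera axes: x right, y down, z forward; pixel columns grow to the right and rows downward; lengths in m; the calibration is good to about 2 mm. A picture is of the moment at which its call begins: read the wrist's pose just before it.
- close_job(): hands the job in, once; it reports no verdict.
The state is a dict: "time_s": time; "joints": joint angles; "qd": joint speeds; "joint_torque": joint torques, N m; "tcp_pos": TCP position; "eef_rot": TCP orientation; "contact_force": force on the tool from outside, world axes, zero at the start; "moment": the same for the moment, N m; "gripper_width": finger opening in m.
Only numpy, scipy, OpenCV 4.12 (cv2) and the standard library are available. Lean on these libraries where they do the work, as an engineer would, in place of code of your own. Each camera call takes 0.05 s, during which the arm holds its last target.

### The job

Clamp the white board in the edging jig: with a fingertip, push each of the two black cam levers round clockwise, in either order, until it is fully home at its stop and lies parallel to the fence, so that the cams press the board flush against the fence along its whole length. Push only the levers: do not push the board yourself or lift it, and leave the things around the jig where they are.

Things in the scene. Friction and masses are not known exactly. Their poses are not given: they have to be found in the camera images.
- jig: Jig fixed on the bench. Origin on the bench, midway between the pivots (180 mm apart along y); +x goes away from the robot to the wooden fence (face at x 148 mm, top at 54 mm), +y left; yaw up to 0.25 rad. Grey base 12 mm thick, x -50 to 195, y -205 to 235 mm; levers overhang it. End stop: face y -156, top 34 mm. Lever stop pins, 10 mm thick, top 46 mm, at (13.5, 55) mm from each pivot.
- left_lever (a joint): Hinge of the left lever. 0 = bar points from its pivot square away from the fence (jig -x); grows as it swings clockwise seen from above; 1.57 = stop: bar points along jig +y, parallel to the fence, clamped. Least -0.35; starts -0.3 to 0.2. Dry friction 0.12 N m keeps it where left; a push at the pad takes 1 to 3 N, up to about 6 N near the stop, when the cam bears on the board.
- right_lever (a joint): Hinge of the right lever. 0 = bar points from its pivot square away from the fence (jig -x); grows as it swings clockwise seen from above; 1.57 = stop: bar points along jig +y, parallel to the fence, clamped. Least -0.35; starts -0.3 to 0.2. Dry friction 0.12 N m keeps it where left; a push at the pad takes 1 to 3 N, up to about 6 N near the stop, when the cam bears on the board.
- left_pivot (a point): Pivot axis of the left lever, at mid-height of its bar (41 mm above the bench); jig (0, 90) mm. Axes as the jig's. A steel bolt head stands up to 56 mm above the bench here.
- right_pivot (a point): Pivot axis of the right lever, at mid-height of its bar (41 mm above the bench); jig (0, -90) mm. Axes as the jig's. Bolt head as on the left.
- left_lever_pad (a point): Middle of the left lever's bar, 95 mm from its pivot, a good place to push on the bar's side; its -x axis points out along the bar. The lever: a black plastic bar 16 mm wide and 18 mm high (32 to 50 mm above the bench), reaching 128 mm from its vertical pivot, on a round steel cam.
- right_lever_pad (a point): Middle of the right lever's bar, 95 mm from its pivot, a good place to push on the bar's side; its -x axis points out along the bar. The lever: a black plastic bar 16 mm wide and 18 mm high (32 to 50 mm above the bench), reaching 128 mm from its vertical pivot, on a round steel cam.
- panel: Loose white laminated board, 110 mm (x) x 300 mm (y) x 18 mm, 0.42 kg, lying on the jig's base between cams and fence, at first 4 to 7 mm short of the fence and up to 0.015 rad askew. Origin at the centre of its underside. The cams push it to the fence and may drag it up to 10 mm to jig -y, to the end stop.
- panel_corner_left (a point): Top corner of the board at its fence edge, left (+y) end; reads jig x = 148 mm when against the fence.
- panel_corner_right (a point): Top corner of the board at its fence edge, right (-y) end; reads jig x = 148 mm when against the fence.
- band_roll: Bystander: white roll core lying flat, 90 mm across, 22 mm high; origin at the centre of its underside. Stands beside the jig at its right.
- glue: Bystander: white bottle with a red cap, 52 mm across, 100 mm high, standing at the jig's left; origin at the centre of its underside.
- offcut: Bystander: wood offcut 70 x 45 x 18 mm lying in front of the jig at its left; origin at the centre of its underside.

How it is judged (in metres and radians):
At the end, for the whole second after the job is handed in: Both levers within 0.12 rad of their stops (joint above 1.45), both fence-side corners of the board within 2 mm of the fence face, the board lying flat on the base, everything at rest (value of joint each of left_lever, right_lever above 1.45 rad and x of each of panel_corner_left, panel_corner_right in the frame of jig above 0.146 m and z of panel in the frame of jig below 0.016 m and angle between panel's own z axis and vertical below 0.03 rad and linear speed of panel below 0.01 m/s and velocity of joint each of left_lever, right_lever below 0.05 rad/s); the robot touches nothing.
It fails at once if the board is touched by the robot (contact force between any of the fingers, the arm and panel above 1.5 N).
It fails at once if the board is lifted or tipped (z of panel in the frame of jig above 0.022 m or angle between panel's own z axis and vertical above 0.1 rad).
It fails at once if a thing beside the jig is moved by more than 20 mm (distance of any of band_roll, glue, offcut from where it was at the start of the episode above 0.02 m).
It also fails if it takes over 64 s, if anything falls off the work surface, if the arm or the gripper's body presses on something with over 40 N, if the wrist force passes 120 N, or if a joint passes its speed limit or range.

## Working session

There is one attempt and no reset: what is moved stays moved. The work goes in short steps, Python scripts to look and compute and a tool call to move; the robot and the scene stay as the last step left them, time stands still between calls to the robot, and variables do not carry over. Pictures are saved under pics/ and viewed, and the job is handed in when it is done.

Besides the shell and the picture viewer there is one more tool, called after "Request:" as name([rows], argument=value, ...), one row to a line, values as JSON. step_arm: Moves the arm, as the interface text tells. Its arguments: {"type":"object","properties":{"commands":{"type":"array","items":{"type":"array"}},"gripper":{"type":"number"},"grip_force":{"type":"number"}},"required":["commands"]}

```bash
ls; mkdir -p pics
python3 - <<'E'
from plant import r, imaging
import cv2,numpy as np
s=r.get_state(); print(s, r.grip_depth)
for n in ("scene","top"):
    c=imaging.capture(n); cv2.imwrite(f"pics/{n}0.png",c["img"][:,:,::-1]); np.savez(f"{n}0.npz",**c)
    print(n,c["vfov"],c["cx"],c["cy"],np.round(c["extrinsics"],4).tolist())
E
```

```text
pics
{'time_s': 0.0, 'joints': array([-5.43103072e+01,  2.05911918e+01,  6.34949628e-01, -2.03964170e-02,
       -7.01340755e+01, -1.65061352e+01]), 'qd': array([ 0.07461295, -0.09081062,  0.02447319,  0.07749701,  0.04373504,
        0.05702547]), 'joint_torque': array([ 1.23708454e-03, -5.82721031e+01,  2.93056995e+01,  6.99707955e+00,
        6.86865402e-03, -1.83443558e-04]), 'tcp_pos': array([ 0.22162103, -0.63708362,  0.22563348]), 'eef_rot': array([ 1.79907956e+02, -7.27960978e-03, -1.60823383e+02]), 'contact_force': array([ 0.57386703,  0.35867561, -0.85629732]), 'moment': array([-0.00242396,  0.00724201,  0.07211835]), 'gripper_width': 0.08776972868527096} 0.0188
scene 46.84232533434026 319.35159794171597 231.7286173531845 [[-0.2211, 0.7485, -0.6252, 1.2722], [0.9751, 0.1596, -0.1538, 0.233], [-0.0154, -0.6437, -0.7652, 0.8663], [0.0, 0.0, 0.0, 1.0]]
top 44.454056884327734 326.07460801882223 245.86149264405336 [[0.0224, -0.9945, 0.1025, 0.4648], [-0.9996, -0.0208, 0.0167, 0.0397], [-0.0145, -0.1028, -0.9946, 1.4662], [0.0, 0.0, 0.0, 1.0]]
```

View pics/top0.png

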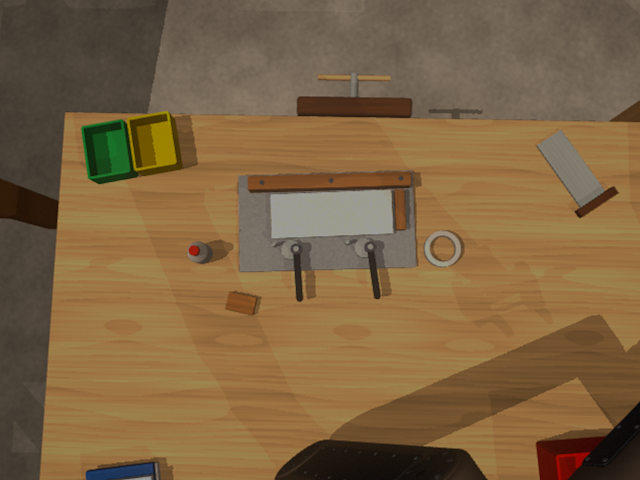

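View pics/scene0.png

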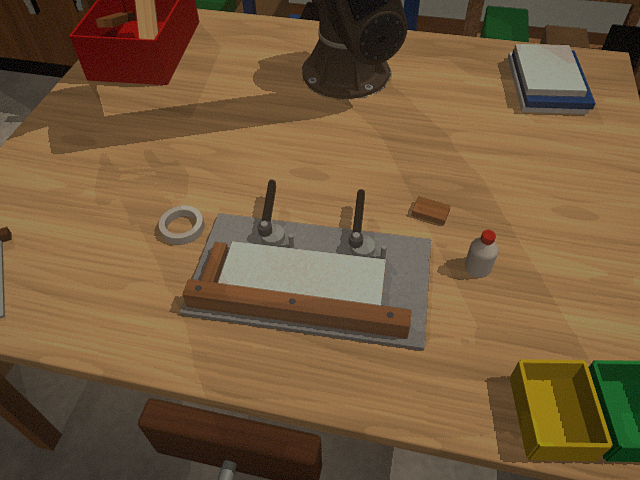

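The top view shows the jig, with the levers at about (296,248)-(299,300) and (370,247)-(377,298). The offcut is at (242,302), the glue at (198,252) and the roll at (443,248). I'll measure from masks next.

```bash
cat > h.py <<'E'
import numpy as np,cv2
def ray(c,uv,z):
    uv=np.atleast_2d(np.array(uv,float)); f=240/np.tan(np.radians(float(c["vfov"]))/2)
    d=np.c_[(uv[:,0]-c["cx"])/f,(uv[:,1]-c["cy"])/f,np.ones(len(uv))]
    E=c["extrinsics"]; w=d@E[:3,:3].T; o=E[:3,3]
    return o+w*((z-o[2])/w[:,2])[:,None]
def bars(c,roi,thr=45,z=0.05):
    x0,y0,x1,y1=roi; m=np.zeros(c["img"].shape[:2],np.uint8)
    m[y0:y1,x0:x1]=(c["img"][y0:y1,x0:x1].max(2)<thr)
    n,l,st,ce=cv2.connectedComponentsWithStats(m)
    out=[]
    for i in range(1,n):
        if st[i,4]<80: continue
        p=np.argwhere(l==i)[:,::-1]; P=ray(c,p,z)[:,:2]
        out.append((st[i].tolist(),np.round(ce[i],1),cv2.minAreaRect((P*1000).astype(np.float32)), P))
    return out
E
python3 - <<'E'
from h import *
c=dict(np.load("top0.npz"))
for b in bars(c,(230,225,430,310)): print(b[:3])
# base mask: corner from picture via grey
hsv=cv2.cvtColor(c["img"],cv2.COLOR_RGB2HSV)
m=((hsv[...,1]<60)&(hsv[...,2]>50)).astype(np.uint8); m[:165]=0;m[280:]=0;m[:,:230]=0;m[:,:]*=1;m[:,422:]=0
m=cv2.morphologyEx(m,cv2.MORPH_OPEN,np.ones((3,3)))
n,l,st,ce=cv2.connectedComponentsWithStats(m); 
for i in range(1,n):
    if st[i,4]>100:
        p=np.argwhere(l==i)[:,::-1]; print(st[i],cv2.minAreaRect((ray(c,p,0.012)[:,:2]*1000).astype(np.float32)))
img=c["img"][160:320,170:470,::-1]
cv2.imwrite("pics/z0.png",cv2.resize(img,(800,427),interpolation=cv2.INTER_CUBIC))
for nme,uv,z in (("boltL",(296,247),.056),("boltR",(370.5,246),.056)): print(nme,ray(c,uv,z))
E
```

```text
[  239   176   177    96 13117] ((677.125732421875, 65.39408874511719), (241.0255584716797, 437.06903076171875), 2.669487714767456)
boltL [[0.60579803 0.13592257 0.056     ]]
boltR [[ 0.61198087 -0.04378098  0.056     ]]
```

View pics/z0.png

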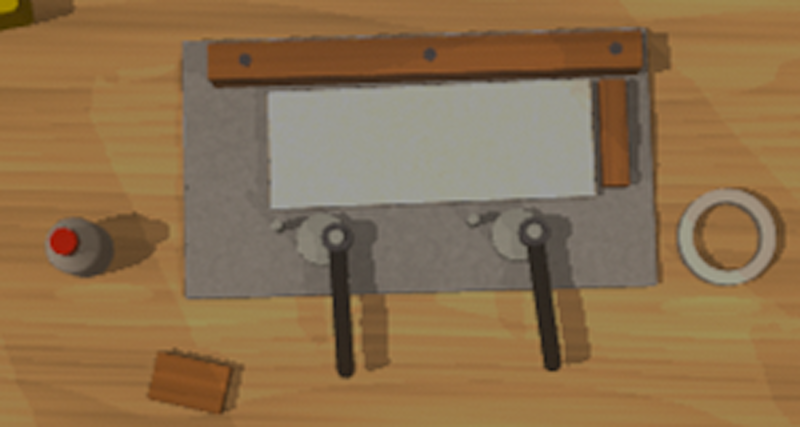

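Run:
```python
from h import *
c=dict(np.load("top0.npz"))
Z=lambda x,y:(170+(x+.5)*.375-.5,160+(y+.5)*.375-.5)
L=ray(c,Z(337,237),.056)[0,:2];R=ray(c,Z(534,232),.056)[0,:2]
d=L-R; print(L,R,np.hypot(*d),"yaw",np.degrees(np.arctan2(-d[0],d[1])))
for n,P,t in(("L",L,(346,372)),("R",R,(552,365))):
    T=ray(c,Z(*t),.05)[0,:2]; v=T-P; print(n,T,np.hypot(*v),"dir deg",np.degrees(np.arctan2(v[1],v[0])))
print("glue",ray(c,Z(64,241),.1),"offcut",ray(c,Z(193,380),.018),"roll",ray(c,Z(728,237),.022))
hsv=cv2.cvtColor(c["img"],cv2.COLOR_RGB2HSV)
for th in(30,40,55):
  m=(c["img"].max(2)<th).astype(np.uint8); m[:258]=0;m[310:]=0;m[:,:280]=0;m[:,400:]=0
  n,l,st,ce=cv2.connectedComponentsWithStats(m)
  for i in range(1,n):
    if st[i,4]>60:
        p=np.argwhere(l==i)[:,::-1]; q=ray(c,p,.05)[:,:2]; f=cv2.fitLine(q.astype(np.float32),cv2.DIST_L2,0,.001,.001).ravel()
        print(th,st[i],f, np.degrees(np.arctan2(f[1],f[0])))
```

```text
[0.60200997 0.13566668] [ 0.61028619 -0.04245065] 0.1783095025978106 yaw 2.6603330397442027
L [0.48053984 0.12457893] 0.12197512826465626 dir deg -174.78451381835393
R [ 0.49093131 -0.06075059] 0.120749638815982 dir deg -171.28307537031498
glue [[0.58916114 0.37277951 0.1       ]] offcut [[0.47041326 0.26751426 0.018     ]] roll [[ 0.61289459 -0.22354829  0.022     ]]
55 [294 258   8  43 241] [0.9957183  0.09243924 0.5302494  0.12982063] 5.3039503
55 [369 258  11  41 227] [ 0.9882724   0.15270114  0.53714776 -0.05384254] 8.783494
```

Request:
step_arm([
  [[-38.5, 34.3, 0], 0],
  [[-38.5, 34.3, 0], 0],
  [[-38.5, 34.3, 0], 0],
  [[-38.5, 34.3, 0], 0],
  [[-38.5, 34.3, 0], 0],
  [[-38.5, 34.3, 0], 0],
  [[-38.5, 34.3, 0], 0],
  [[-38.5, 34.3, 0], 0],
  [[-38.5, 34.3, 0], 0],
  [[-38.5, 34.3, 0], 0],
  [[-38.5, 34.3, 0], 0],
  [[-38, 34, 0], 0],
  [[0, 0, 0], -10.6],
  [[0, 0, 0], -10.6],
  [[0, 0, 0], -10.6],
  [[0, 0, 0], -10.6],
  [[0, 0, 0], -10.6],
  [[0, 0, 0], -10.6],
  [[0, 0, 0], -10.6],
  [[0, 0, 0], -10.6],
], gripper=1, grip_force=30)

```text
time_s: 2.6
tcp_pos: [0.5222, -0.0974, 0.2262]
eef_rot: [180.0, 0.0, -75.7]
contact_force: [-1.2, -0.0, -0.8]
gripper_width: 0.0002
```

Request:
step_arm([
  [[0, 0, 0], -10.6],
  [[0, 0, 0], -10.6],
  [[0, 0, 0], -10.6],
  [[0, 0, 0], -10.6],
  [[0, 0, 0], -10.6],
  [[0, 0, 0], -10.6],
  [[0, 0, 0], -10.6],
  [[0, 0, 0], -10.6],
  [[0, 0, 0], 0],
  [[0, 0, 0], 0],
])

```text
time_s: 3.85
tcp_pos: [0.5224, -0.0974, 0.2264]
eef_rot: [-180.0, 0.0, 8.5]
contact_force: [-0.3, 0.3, -0.9]
gripper_width: 0.0002
```

Run:
```python
from plant import r, imaging
import cv2,numpy as np
s=r.get_state(); print(s["tcp_pos"],s["eef_rot"],s["joints"])
c=imaging.capture("wrist"); cv2.imwrite("pics/w1.png",c["img"][:,:,::-1]); np.savez("w1.npz",**c)
print(c["vfov"],np.round(c["T_tool_cam"],4).tolist())
c=imaging.capture("top"); cv2.imwrite("pics/t1.png",c["img"][:,:,::-1])
```

```text
[ 0.52239013 -0.09739981  0.22642022] [-1.79997218e+02  1.60691246e-02  8.54448630e+00] [ 1.05937315e+01  7.01346364e+00 -1.73744419e+01 -3.68293395e-03
 -6.56280539e+01  8.79522746e+01]
63.31712230167187 [[0.0004, -0.9665, -0.2565, 0.0683], [1.0, 0.0005, -0.0003, 0.0004], [0.0004, -0.2565, 0.9665, -0.1568], [0.0, 0.0, 0.0, 1.0]]
```

View pics/w1.png

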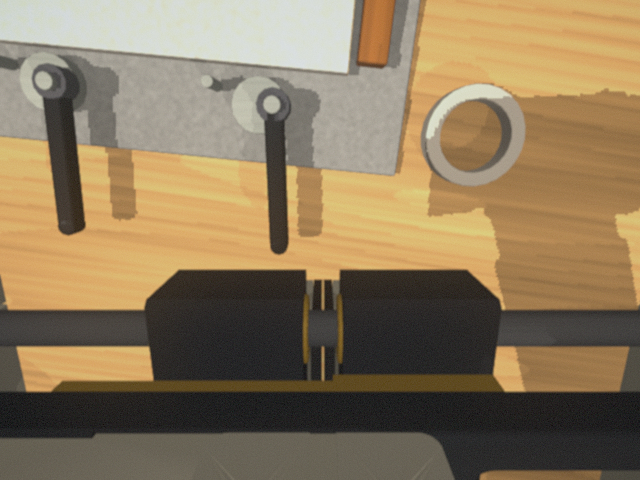

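Run:
```python
from h import *
c=dict(np.load("w1.npz")); z=c["z_map"]; f=240/np.tan(np.radians(c["vfov"]/2)); T=c["T_tool_cam"]
for v in (275,290,310,330,350,370):
  for u in (120,150,165,200,250,300,308,315,322,330,338,345,400,480):
    if z[v,u]>0:
      p=T@[ (u-c["cx"])/f*z[v,u],(v-c["cy"])/f*z[v,u],z[v,u],1]; print(v,u,np.round(p[:3]*1000,0))
# levers
R=cv2.Rodrigues(np.zeros(3))[0]
y=np.radians(8.544); RT=np.array([[np.cos(y),np.sin(y),0],[np.sin(y),-np.cos(y),0],[0,0,-1]])
E=np.eye(4);E[:3,:3]=RT;E[:3,3]=[.52239,-.0974,.22642]
c["extrinsics"]=E@T
print("R bolt",ray(c,(272,103),.056),"tip",ray(c,(279,250),.05),"L bolt",ray(c,(45,80),.056),"tip",ray(c,(71,230),.05))
```

```text
275 120 [ -71. -212.  228.]
275 150 [ -71. -181.  229.]
275 165 [ -71. -165.  228.]
275 200 [ 38. -27. -74.]
275 250 [ 38. -16. -73.]
275 300 [ 38.  -5. -74.]
275 308 [-71. -15. 228.]
275 315 [-71.  -8. 228.]
275 322 [-71.  -0. 227.]
275 330 [-71.   8. 229.]
275 338 [-70.  17. 226.]
275 345 [ 38.   5. -74.]
275 400 [ 38.  18. -74.]
275 480 [-71. 165. 228.]
290 120 [ -88. -215.  229.]
290 150 [ -88. -182.  228.]
290 165 [ 39. -31. -84.]
290 200 [ 38. -24. -83.]
290 250 [ 38. -14. -83.]
290 300 [ 38.  -4. -83.]
290 308 [ 11.  -5. -16.]
290 315 [  9.  -3. -11.]
290 322 [-88.  -0. 228.]
290 330 [  9.   3. -12.]
290 338 [ 11.   6. -15.]
290 345 [ 39.   5. -84.]
290 400 [ 38.  16. -83.]
290 480 [ 38.  33. -82.]
310 120 [ 31. -45. -77.]
310 150 [ 37. -32. -89.]
310 165 [ 37. -29. -89.]
310 200 [ 37. -23. -90.]
310 250 [ 36. -14. -88.]
310 300 [ 37.  -4. -88.]
310 308 [ 32.  -3. -80.]
310 315 [ 32.  -1. -78.]
310 322 [ 31.   0. -78.]
310 330 [ 31.   2. -77.]
310 338 [ 34.   4. -83.]
310 345 [ 36.   5. -88.]
310 400 [ 36.  15. -88.]
310 480 [ 36.  31. -88.]
330 120 [ 29. -43. -82.]
330 150 [ 
[... 505 characters left out ...]
.  -2. -45.]
350 322 [-158.   -0.  227.]
350 330 [  3.   3. -46.]
350 338 [ 26.   4. -86.]
350 345 [ 28.   5. -88.]
350 400 [ 28.  16. -89.]
350 480 [ 28.  31. -88.]
370 120 [-184. -226.  227.]
370 150 [-185. -194.  229.]
370 165 [ 23. -31. -87.]
370 200 [ 23. -24. -88.]
370 250 [ 23. -14. -88.]
370 300 [ 23.  -4. -88.]
370 308 [  6.  -4. -62.]
370 315 [ -5.  -2. -44.]
370 322 [-184.   -0.  229.]
370 330 [ -5.   3. -45.]
370 338 [ 10.   4. -68.]
370 345 [ 24.   5. -89.]
370 400 [ 23.  16. -88.]
370 480 [ 25.  31. -90.]
R bolt [[ 0.61019015 -0.04390839  0.056     ]] tip [[ 0.48833534 -0.06366125  0.05      ]] L bolt [[0.60063157 0.13406878 0.056     ]] tip [[0.47924989 0.11944189 0.05      ]]
```

The wrist view puts the right bolt at (272,103), the right bar tip at (279,250), and the left bar tip at (71,230). This agrees with the top view to about 2 mm. I'll go down beside the right lever.

Request:
step_arm([
  [[0, 0, 40], 0],
  [[0, 0, 40], 0],
  [[0, 0, 40], 0],
  [[0, 0, 40], 0],
  [[0, 0, 20], 0],
  [[0, 0, 9], 0],
  [[0, 0, 0], 0],
  [[0, -5, 0], 0],
  [[0, -5, 0], 0],
  [[0, 0, 0], 0],
])

```text
time_s: 5.2
tcp_pos: [0.5213, -0.087, 0.0382]
eef_rot: [-180.0, -0.1, 8.8]
contact_force: [-0.5, -0.5, -1.0]
gripper_width: 0.0006
```

Request:
step_arm([
  [[0, -3, 0], 0],
  [[0, -3, 0], 0],
  [[0, 0, 0], 0],
  [[0, 0, 0], 0],
])

```text
time_s: 5.7
tcp_pos: [0.52, -0.0816, 0.0375]
eef_rot: [-180.0, 0.0, 8.8]
contact_force: [0.2, -1.0, 0.2]
gripper_width: 0.0003
```

Request:
step_arm([
  [[0, -3, 0], 0],
  [[0, -3, 0], 0],
  [[0, 0, 0], 0],
  [[-0.8, -5, 0], 3],
  [[-0.8, -5, 0], 3],
  [[-0.8, -5, 0], 3],
  [[-0.8, -5, 0], 3],
  [[-0.8, -5, 0], 3],
  [[-0.8, -5, 0], 3],
  [[0, 0, 0], 0],
  [[0, 0, 0], 0],
])

```text
time_s: 7.08
tcp_pos: [0.5139, -0.0458, 0.0376]
eef_rot: [-180.0, -0.0, -9.1]
contact_force: [0.2, 0.5, 0.6]
gripper_width: 0.0003
```

```bash
cat > look.py <<'E'
import sys
from plant import r, imaging
import cv2,numpy as np
n=sys.argv[1]; cs={k:imaging.capture(k) for k in("top","scene")}
a=cs["top"]["img"][160:320,170:470,::-1]; b=cs["scene"]["img"][150:370,130:530,::-1]
np.savez(n+".npz",**cs["top"])
cv2.imwrite(f"pics/{n}.png",np.vstack([cv2.resize(a,(560,299),interpolation=3),cv2.resize(b,(560,300),interpolation=3)]))
s=r.get_state();print(s["tcp_pos"],s["eef_rot"],s["contact_force"],s["joints"])
E
python3 look.py a2
```

```text
[ 0.5139036  -0.04591902  0.03760732] [-1.79989047e+02 -1.90362144e-02 -9.17932049e+00] [ 0.81083865 -0.14467413 -0.64767734] [ 1.67157855e+01  1.76487246e+01 -3.26005190e+01 -2.40871964e-03
 -3.97288481e+01  6.41067481e+01]
```

View pics/a2.png

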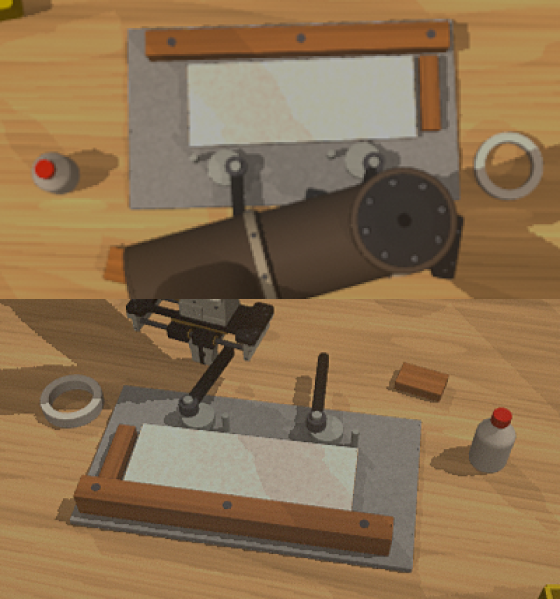

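The scene picture shows the right lever, at (210,375), swinging ahead of the fingertip. I'll carry on along the arc.

Request:
step_arm([
  [[-0.8, -5, 0], 3],
  [[-0.8, -5, 0], 3],
  [[-0.8, -5, 0], 3],
  [[-0.8, -5, 0], 3],
  [[-0.8, -5, 0], 3],
  [[-0.8, -5, 0], 3],
  [[-0.8, -5, 0], 3],
  [[-0.8, -5, 0], 3],
  [[-0.8, -5, 0], 3],
  [[-0.8, -5, 0], 3],
  [[-0.8, -5, 0], 3],
  [[-0.8, -5, 0], 3],
  [[-0.8, -5, 0], 3],
  [[-0.8, -5, 0], 3],
  [[-0.8, -5, 0], 3],
  [[-0.8, -5, 0], 3],
  [[-0.8, -5, 0], 3],
  [[-0.8, -5, 0], 3],
  [[-0.8, -5, 0], 3],
  [[0, 0, 0], 0],
])

```text
time_s: 9.68
tcp_pos: [0.5412, 0.0289, 0.0348]
eef_rot: [178.4, 0.1, -66.4]
contact_force: [-34.6, -16.3, 26.9]
gripper_width: -0.0
```

```bash
python3 look.py a3
```

```text
[0.5412577  0.02883317 0.03485327] [ 1.78378035e+02  6.96695072e-02 -6.63973306e+01] [-34.37660143 -16.35419109  24.81638934] [ 2.37183788e+01  2.06871313e+01 -2.80776544e+01 -1.07203195e-01
 -4.28570865e+01 -3.51056099e-02]
```

View pics/a3.png

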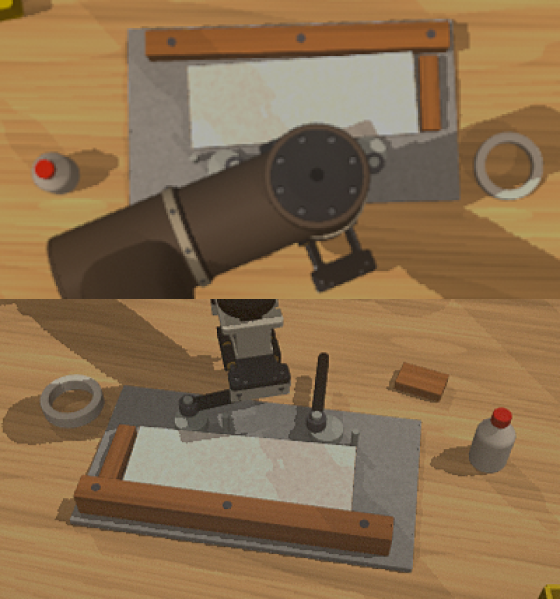

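Run:
```python
from plant import r, imaging
import cv2,numpy as np
c=imaging.capture("wrist"); cv2.imwrite("pics/w3.png",c["img"][:,:,::-1])
c=imaging.capture("scene"); cv2.imwrite("pics/s3.png",cv2.resize(c["img"][150:300,200:400,::-1],(800,600),interpolation=cv2.INTER_CUBIC)); np.savez("s3.npz",**c)
```

```text
(no output)
```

View pics/w3.png

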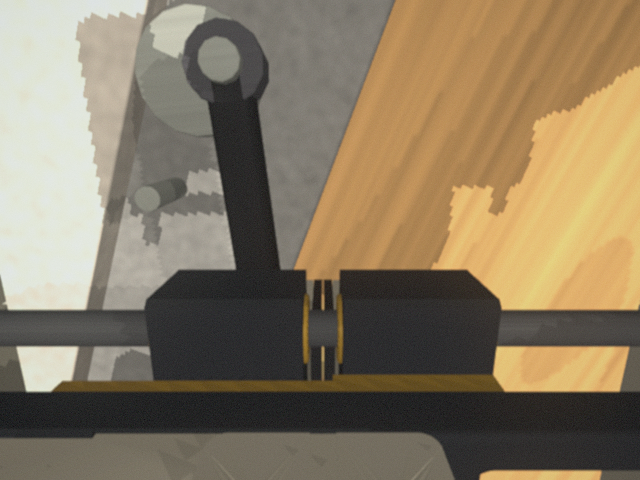

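View pics/s3.png

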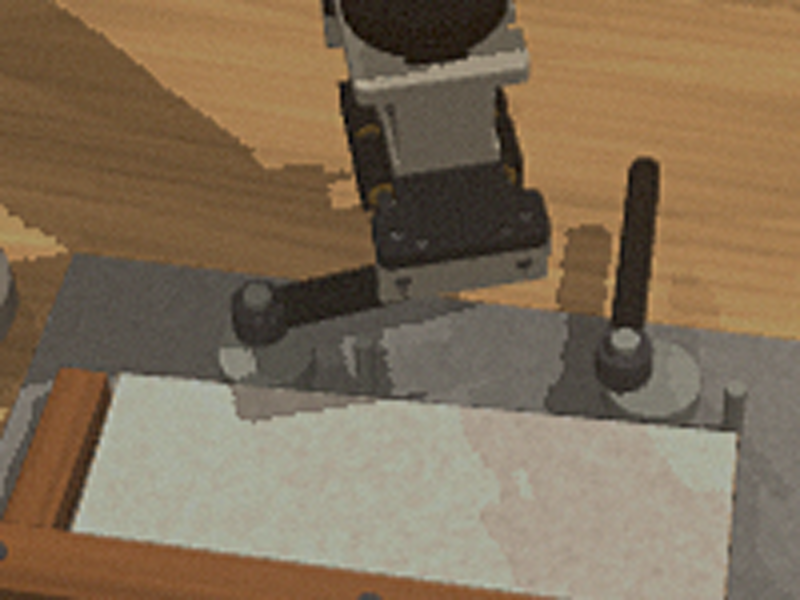

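Run:
```python
from h import *
from plant import r
from scipy.spatial.transform import Rotation as Ro
s=r.get_state()
c=dict(np.load("w1.npz")); E=np.eye(4);E[:3,:3]=Ro.from_euler("xyz",s["eef_rot"],degrees=True).as_matrix();E[:3,3]=s["tcp_pos"]
c["extrinsics"]=E@c["T_tool_cam"]
P=ray(c,(218,60),.056)[0,:2]; a=ray(c,[(212,110),(236,265)],.05)[:,:2];b=ray(c,[(262,110),(279,265)],.05)[:,:2]
print("bolt",P,"pin top",ray(c,(146,197),.046))
for q in(a,b):
  v=q[1]-q[0];print(q,np.degrees(np.arctan2(v[1],v[0])))
m=(a+b)/2;v=m[1]-m[0];v/=np.hypot(*v);print("bar dir",np.degrees(np.arctan2(v[1],v[0])))
p=np.array([v[1],-v[0]]); o=s["tcp_pos"][:2]-P; print("r",o@v,"d",o@p, "F along p,u",s["contact_force"][:2]@p,s["contact_force"][:2]@v)
print(s["moment"],s["joint_torque"])
```

```text
bolt [ 0.60886502 -0.042187  ] pin top [[0.6200037  0.01202379 0.046     ]]
[[ 0.60701618 -0.02689559]
 [ 0.58000924  0.0223766 ]] 118.72790914125626
[[ 0.59138408 -0.03376721]
 [ 0.56501367  0.01598222]] 117.92647490643391
bar dir 118.32677148625213
r 0.09461403337288171 d -0.02582897218951307 F along p,u -37.49369915081591 1.0683003104565678
[-5.80338935 12.58780857  0.34883988] [  7.64588892 -42.11219072  39.82123733   6.7308493   13.77068371
  -0.30490877]
```

Run:
```python
from h import *
yaw=np.radians(2.66);O=np.array([.6058,.0468])
Rj=np.array([[np.cos(yaw),np.sin(yaw)],[-np.sin(yaw),np.cos(yaw)]])
def board(c,roi,z=.030,s=""):
    hsv=cv2.cvtColor(c["img"],cv2.COLOR_RGB2HSV); x0,y0,x1,y1=roi
    m=np.zeros((480,640),np.uint8); m[y0:y1,x0:x1]=((hsv[...,2]>118)&(hsv[...,1]<50))[y0:y1,x0:x1]
    m=cv2.morphologyEx(m,cv2.MORPH_CLOSE,np.ones((5,5)))
    cs,_=cv2.findContours(m,0,cv2.CHAIN_APPROX_NONE); k=max(cs,key=cv2.contourArea)
    q=(ray(c,k[:,0],z)[:,:2]-O)@Rj.T*1000
    rc=cv2.minAreaRect(q.astype(np.float32)); print(s,rc); print(np.round(cv2.boxPoints(rc),1).tolist())
for n,roi in(("top0",(250,180,420,245)),("a2",(250,180,420,245)),("a3",(250,180,420,245))):
    board(dict(np.load(n+".npz")),roi,s=n)
board(dict(np.load("scene0.npz")),(200,230,400,310),s="scene0")
board(dict(np.load("s3.npz")),(200,230,400,310),s="s3")
```

```text
top0 ((80.55592346191406, 1.514923095703125), (405.2190856933594, 137.15403747558594), 88.53387451171875)
[[6.800000190734863, -199.3000030517578], [143.89999389648438, -202.8000030517578], [154.3000030517578, 202.3000030517578], [17.200000762939453, 205.8000030517578]]
a2 ((78.91928100585938, 1.23095703125), (404.0965576171875, 139.90402221679688), 89.38709259033203)
[[6.800000190734863, -200.10000610351562], [146.6999969482422, -201.60000610351562], [151.0, 202.5], [11.100000381469727, 204.0]]
a3 ((81.52045440673828, 2.3723602294921875), (133.03936767578125, 405.2701721191406), 0.9651364088058472)
[[11.600000381469727, 203.89999389648438], [18.399999618530273, -201.39999389648438], [151.39999389648438, -199.10000610351562], [144.60000610351562, 206.10000610351562]]
scene0 ((61.775753021240234, -4.308197021484375), (166.87379455566406, 371.7195739746094), 4.835953712463379)
[[-37.0, 173.89999389648438], [-5.699999809265137, -196.5], [160.60000610351562, -182.5], [129.1999969482422, 187.89999389648438]]
s3 ((57.909263610839844, 16.678695678710938), (167.55604553222656, 331.0483093261719), 4.101659297943115)
[[-37.5, 175.8000030517578], [-13.800000190734863, -154.39999389648438], [153.3000030517578, -142.39999389648438], [129.60000610351562, 187.8000030517578]]
```

Request:
step_arm([
  [[0, 8, 0], 0],
  [[0, 8, 0], 0],
  [[0, 8, 0], 0],
  [[0, 0, 0], 0],
])

```text
time_s: 10.38
tcp_pos: [0.5337, 0.0264, 0.0377]
eef_rot: [-180.0, 0.0, -66.2]
contact_force: [-2.3, -0.6, -1.5]
gripper_width: -0.0001
```

```bash
python3 look.py a4
python3 - <<'E'
from plant import r, imaging
import cv2,numpy as np
c=imaging.capture("wrist"); cv2.imwrite("pics/w4.png",c["img"][:,:,::-1])
c=imaging.capture("scene"); cv2.imwrite("pics/s4.png",cv2.resize(c["img"][150:300,200:400,::-1],(800,600),interpolation=cv2.INTER_CUBIC)); np.savez("s4.npz",**c)
E
```

```text
[0.53365055 0.02655485 0.03756057] [ 1.79962039e+02  1.84999171e-03 -6.62025520e+01] [-1.87155594 -1.94010321 -0.47594206] [ 2.38840592e+01  1.91021638e+01 -3.02347852e+01 -2.92491677e-03
 -4.07010089e+01 -8.43924922e-02]
```

View pics/w4.png

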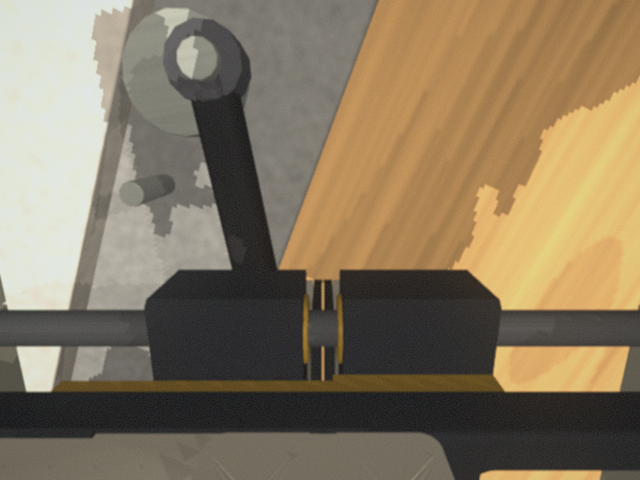

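View pics/s4.png

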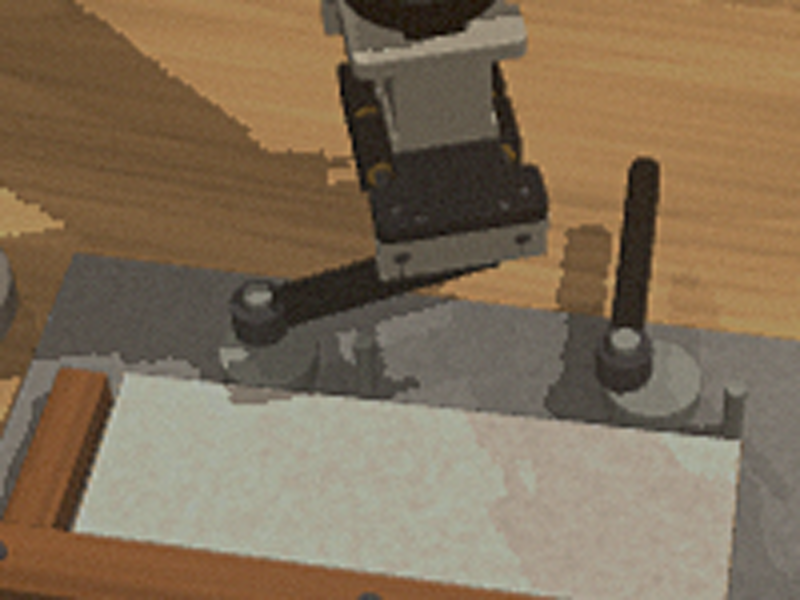

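Run:
```python
from h import *
import cv2
for n in("top0","a3","a4"):
    c=dict(np.load(n+".npz")); cv2.imwrite(f"pics/f_{n}.png",cv2.resize(c["img"][170:260,230:430,::-1],(800,360),interpolation=cv2.INTER_CUBIC))
a=[cv2.imread(f"pics/f_{n}.png")[:199+90] for n in("top0","a4")]
cv2.imwrite("pics/f.png",np.vstack(a))
from plant import r
from scipy.spatial.transform import Rotation as Ro
s=r.get_state()
c=dict(np.load("w1.npz")); E=np.eye(4);E[:3,:3]=Ro.from_euler("xyz",s["eef_rot"],degrees=True).as_matrix();E[:3,3]=s["tcp_pos"]
c["extrinsics"]=E@c["T_tool_cam"]
P=ray(c,(197,58),.056)[0,:2]
m=(ray(c,[(196,110),(233,265)],.05)[:,:2]+ray(c,[(243,100),(276,265)],.05)[:,:2])/2;v=m[1]-m[0];v/=np.hypot(*v);print("bolt",P,"bar dir",np.degrees(np.arctan2(v[1],v[0])))
p=np.array([v[1],-v[0]]); o=s["tcp_pos"][:2]-P; print("r",o@v,"d",o@p)
```

```text
bolt [ 0.60868708 -0.04244774] bar dir 123.11489168201909
r 0.09875551690950235 d -0.025029620562009323
```

View pics/f.png

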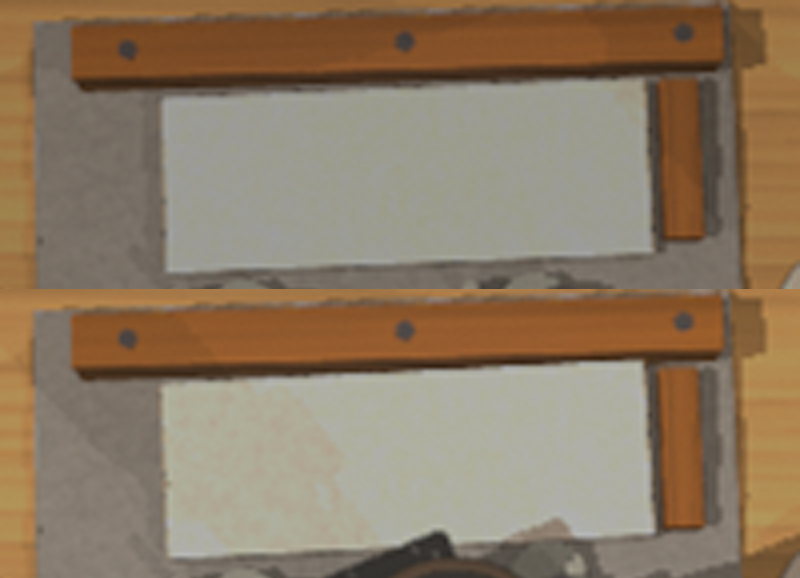

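The right lever stiffens at about 64° and springs back. The board has turned slightly: its right end is near the fence and its left end is back against the left cam, with the end-stop gap still open. That looks like a wedge. I'll leave the right lever where it is and swing the left one, which should square the board.

Request:
step_arm([
  [[0, 10, 0], 0],
  [[0, 0, -35], 0],
  [[0, 0, -35], 0],
  [[-36.6, -8, 0], 0],
  [[-36.6, -8, 0], 0],
  [[0, 0, 0], -10.2],
  [[0, 0, 0], -10.2],
  [[0, 0, 0], -10.2],
  [[0, 0, 0], -10.2],
  [[0, 0, 0], -10.2],
  [[0, 0, 0], -10.2],
  [[0, 0, 0], -10],
  [[0, 0, 0], 0],
])

```text
time_s: 12.2
tcp_pos: [0.51, 0.0963, 0.1078]
eef_rot: [-180.0, -0.1, 4.9]
contact_force: [0.1, 0.0, 0.4]
gripper_width: 0.0005
```

Run:
```python
from h import *
from plant import r,imaging
from scipy.spatial.transform import Rotation as Ro
s=r.get_state();c=imaging.capture("wrist")
E=np.eye(4);E[:3,:3]=Ro.from_euler("xyz",s["eef_rot"],degrees=True).as_matrix();E[:3,3]=s["tcp_pos"]
c["extrinsics"]=E@c["T_tool_cam"]; np.savez("w5.npz",**c); cv2.imwrite("pics/w5.png",c["img"][:,:,::-1]); print(s["tcp_pos"],s["eef_rot"])
```

```text
[0.5099541  0.09628482 0.10779139] [-1.79963672e+02 -6.29988899e-02  4.92893632e+00]
```

View pics/w5.png

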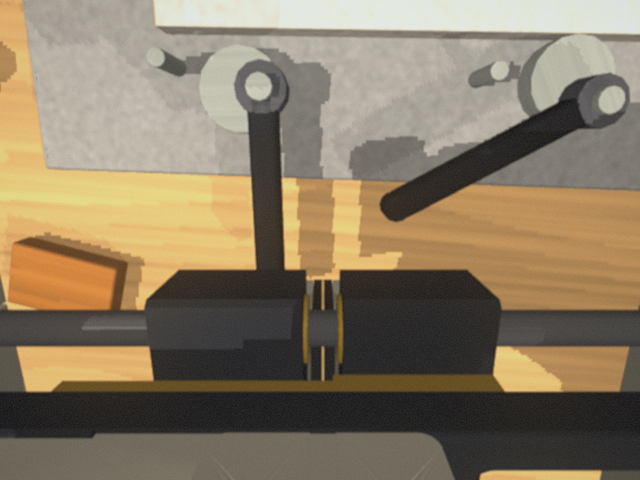

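Run:
```python
from h import *
c=dict(np.load("w5.npz"))
yaw=np.radians(2.66);O=np.array([.6058,.0468]);Rj=np.array([[np.cos(yaw),np.sin(yaw)],[-np.sin(yaw),np.cos(yaw)]])
J=lambda uv,z:np.round((ray(c,uv,z)[:,:2]-O)@Rj.T*1000,1).tolist()
print("boltL,R",J([(259,86),(610,99)],.056),"tipR",J([(388,208)],.05),"barL low",J([(270,262)],.05))
print("board rear top edge",J([(156,25),(400,30),(600,33)],.03), "bottom", J([(160,34),(400,38)],.012))
print("pins",J([(157,57),(500,70)],.046))
```

```text
boltL,R [[-1.4, 89.1], [-0.5, -88.2]] tipR [[-61.6, 18.2]] barL low [[-95.9, 83.8]]
board rear top edge [[30.4, 149.2], [33.2, 16.3], [36.1, -92.9]] bottom [[30.0, 154.3], [33.4, 12.9]]
pins [[11.6, 143.3], [12.5, -34.7]]
```

The board now has its right end at the fence and its left end about 7 mm short (tilt about 0.023 rad). Next is the left lever.

Request:
step_arm([
  [[0, 0, 30], 0],
  [[0, 0, 30], 0],
  [[0, 0, 9], 0],
  [[0, 0, 0], 0],
  [[0, -5, 0], 0],
  [[-1.2, -5, 0], 3],
  [[-1.2, -5, 0], 3],
  [[-1.2, -5, 0], 3],
  [[-1.2, -5, 0], 3],
  [[-1.2, -5, 0], 3],
  [[-1.2, -5, 0], 3],
  [[-1.2, -5, 0], 3],
  [[-1.2, -5, 0], 3],
  [[-1.2, -5, 0], 3],
  [[-1.2, -5, 0], 3],
  [[-1.2, -5, 0], 3],
  [[-1.2, -5, 0], 3],
  [[0, 0, 0], 0],
])

```text
time_s: 14.5
tcp_pos: [0.5078, 0.1624, 0.0395]
eef_rot: [-179.9, -0.0, -31.0]
contact_force: [0.6, 0.3, 0.3]
gripper_width: 0.0004
```

Request:
step_arm([
  [[-1.2, -5, 0], 3],
  [[-1.2, -5, 0], 3],
  [[-1.2, -5, 0], 3],
  [[-1.2, -5, 0], 3],
  [[-1.2, -5, 0], 3],
  [[0, 0, 0], 0],
])

```text
time_s: 15.25
tcp_pos: [0.5178, 0.1855, 0.0391]
eef_rot: [-179.9, -0.0, -45.9]
contact_force: [-0.5, 0.6, 0.2]
gripper_width: 0.0008
```

Request:
step_arm([
  [[-1.2, -5, 0], 3],
  [[-1.2, -5, 0], 3],
  [[-1.2, -5, 0], 3],
  [[-1.2, -5, 0], 3],
  [[0, 0, 0], 0],
])

```text
time_s: 15.88
tcp_pos: [0.5301, 0.2017, 0.0388]
eef_rot: [-180.0, 0.0, -57.9]
contact_force: [-0.4, -0.4, -0.1]
gripper_width: 0.0005
```

```bash
python3 look.py a6
cat > wl.py <<'E'
import sys
from h import *
from plant import r,imaging
from scipy.spatial.transform import Rotation as Ro
s=r.get_state();c=imaging.capture("wrist")
E=np.eye(4);E[:3,:3]=Ro.from_euler("xyz",s["eef_rot"],degrees=True).as_matrix();E[:3,3]=s["tcp_pos"]
c["extrinsics"]=E@c["T_tool_cam"]; n=sys.argv[1]; np.savez(n+".npz",**c); cv2.imwrite(f"pics/{n}.png",c["img"][:,:,::-1]); print(s["tcp_pos"],s["eef_rot"],s["contact_force"])
E
python3 wl.py w6
```

```text
[0.53008898 0.20158492 0.03882987] [-1.79947539e+02  2.32881142e-03 -5.78953330e+01] [-0.64306031 -0.08275891  0.19643118] [ 4.05919792e+01  2.14651785e+01 -2.60382697e+01  8.05999186e-03
 -4.24443216e+01 -8.49325849e+00]
[0.53008898 0.20158492 0.03882987] [-1.79947539e+02  2.32881142e-03 -5.78953330e+01] [-0.64306031 -0.08275891  0.19643118]
```

View pics/w6.png

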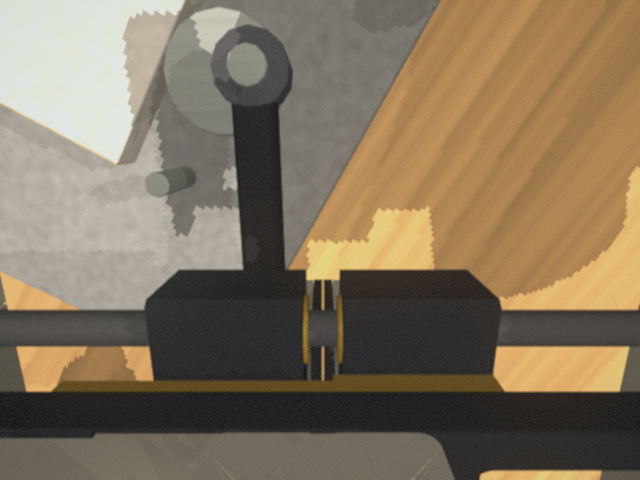

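View pics/a6.png

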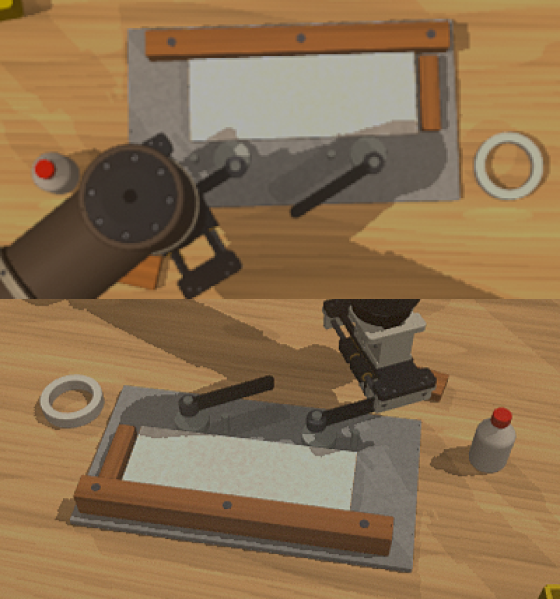

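Both levers are now at about 60° and the board looks squarer. The left lever is still free, so I'll keep going.

Request:
step_arm([
  [[-1.2, -5, 0], 3],
  [[-1.2, -5, 0], 3],
  [[-1.2, -5, 0], 3],
  [[0, 0, 0], 0],
])

```text
time_s: 16.52
tcp_pos: [0.5414, 0.212, 0.0386]
eef_rot: [-180.0, 0.0, -66.9]
contact_force: [-0.5, 0.6, -1.1]
gripper_width: 0.0005
```

Request:
step_arm([
  [[-1.2, -5, 0], 3],
  [[-1.2, -5, 0], 3],
  [[0, 0, 0], 0],
])

```text
time_s: 16.9
tcp_pos: [0.5497, 0.2178, 0.0386]
eef_rot: [-180.0, 0.0, -72.9]
contact_force: [-0.3, 0.5, 0.2]
gripper_width: 0.0007
```

Request:
step_arm([
  [[-1.2, -5, 0], 3],
  [[-1.2, -5, 0], 3],
  [[0, 0, 0], 0],
])

```text
time_s: 17.27
tcp_pos: [0.5581, 0.2225, 0.0384]
eef_rot: [180.0, -0.0, -78.9]
contact_force: [-2.6, 0.0, 1.7]
gripper_width: 0.0007
```

Request:
step_arm([
  [[-1.2, -5, 0], 3],
  [[-1.2, -5, 0], 3],
  [[0, 0, 0], 0],
])

```text
time_s: 17.65
tcp_pos: [0.5677, 0.2266, 0.0384]
eef_rot: [180.0, -0.0, -84.9]
contact_force: [-2.1, -0.4, 1.0]
gripper_width: 0.0005
```

```bash
python3 look.py a7;python3 wl.py w7
```

```text
[0.56769392 0.22657003 0.03845262] [ 1.79983068e+02 -3.50400466e-03 -8.48872075e+01] [-3.20519205 -0.00416369  0.29504171] [ 4.00405774e+01  2.48673085e+01 -2.01835713e+01 -9.65275474e-03
 -4.49650088e+01 -3.49209548e+01]
[0.56769392 0.22657003 0.03845262] [ 1.79983068e+02 -3.50400466e-03 -8.48872075e+01] [-3.20519205 -0.00416369  0.29504171]
```

View pics/w7.png

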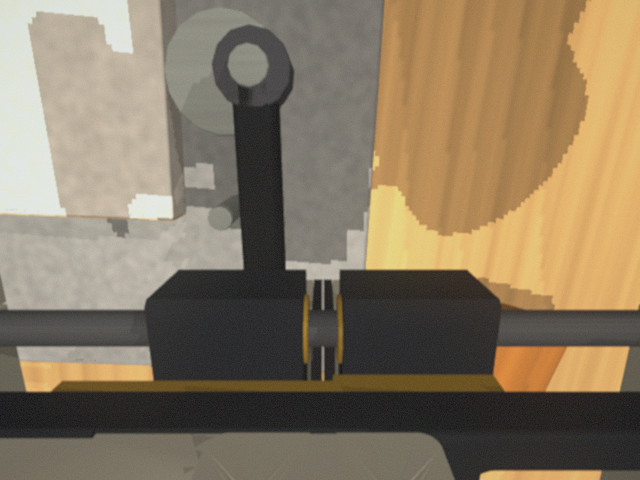

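View pics/a7.png

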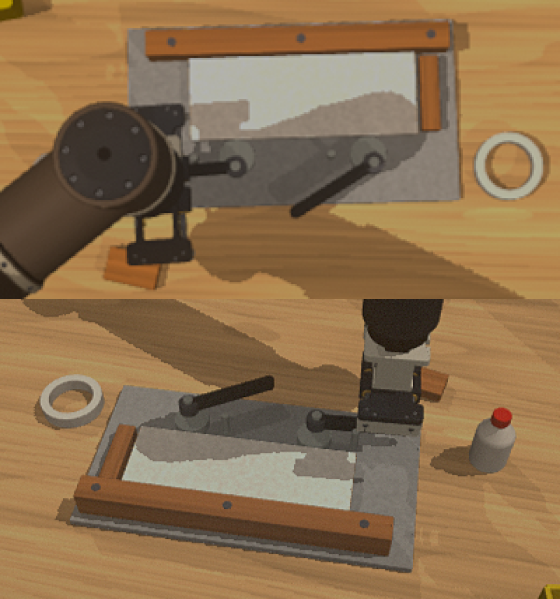

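Request:
step_arm([
  [[-0.5, -3, 0], 1.5],
  [[0, -3, 0], 1],
  [[0, 0, 0], 0],
])

```text
time_s: 18.18
tcp_pos: [0.5725, 0.2278, 0.0383]
eef_rot: [179.9, -0.0, -87.5]
contact_force: [-10.6, 1.7, 4.6]
gripper_width: 0.0005
```

Request:
step_arm([
  [[0, -3, 0], 0],
  [[0, 0, 0], 0],
  [[0, 0, 0], 0],
])

```text
time_s: 18.55
tcp_pos: [0.5727, 0.2277, 0.0382]
eef_rot: [179.6, -0.1, -87.5]
contact_force: [-21.6, 6.3, 12.5]
gripper_width: 0.0004
```

Left is at its stop (21 N with no further motion, bar centre at jig x about 0). I'll back off and finish the right lever.

Request:
step_arm([
  [[0, 10, 0], 0],
  [[0, 10, 0], 0],
  [[0, 10, 0], 0],
  [[0, 0, -25], 0],
  [[0, 0, -25], 0],
  [[0, 0, -25], 0],
  [[41, 6, 0], 0],
  [[41, 6, 0], 0],
  [[41, 6, 0], 0],
  [[41, 6, 0], 0],
  [[42, 6, 0], 0],
  [[0, 0, 0], -10.1],
  [[0, 0, 0], -10.1],
  [[0, 0, 0], -10.1],
  [[0, 0, 0], 0],
])

```text
time_s: 20.42
tcp_pos: [0.5259, 0.0194, 0.1136]
eef_rot: [-180.0, -0.0, -57.3]
contact_force: [-0.6, 0.8, -0.3]
gripper_width: 0.0001
```

```bash
python3 look.py a8;python3 wl.py w8
```

```text
[0.52591199 0.01948104 0.11359568] [-1.79988277e+02 -4.76559324e-03 -5.74508463e+01] [ 0.4612987   0.03468507 -0.24732869] [ 2.34973407e+01  1.26433266e+01 -2.67445135e+01  3.70351939e-03
 -5.05998328e+01  9.04946312e+00]
[0.52591199 0.01948104 0.11359568] [-1.79988277e+02 -4.76559324e-03 -5.74508463e+01] [ 0.4612987   0.03468507 -0.24732869]
```

View pics/w8.png

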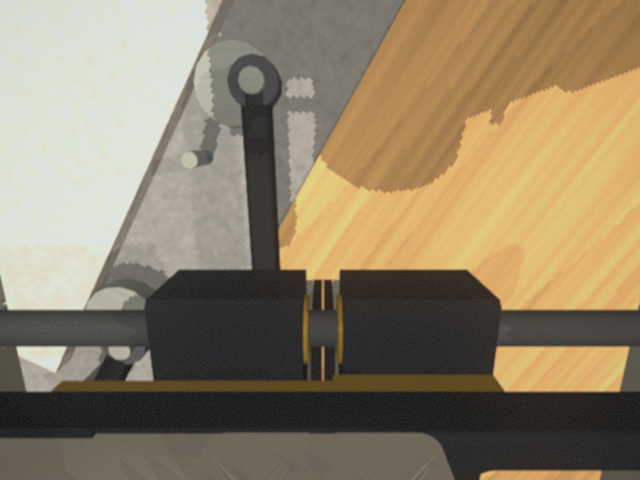

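View pics/a8.png

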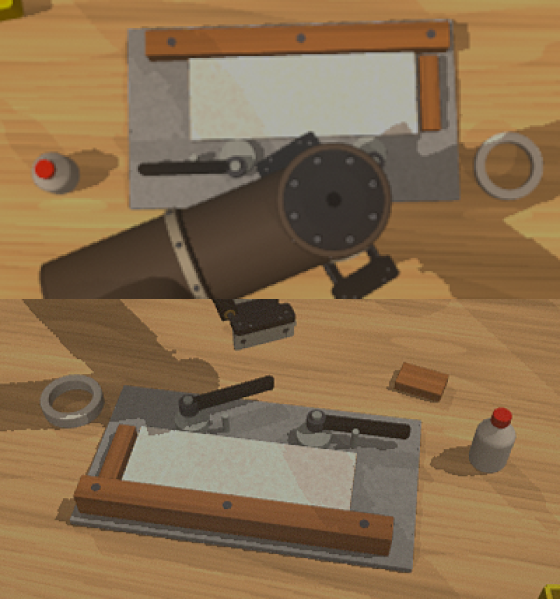

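The left lever, at (140-235,168) in the top view, is holding parallel to the fence. I'll descend behind the right lever and push.

Request:
step_arm([
  [[0, 0, 35], 0],
  [[0, 0, 30], 0],
  [[0, 0, 10], 0],
  [[0, 0, 0], 0],
  [[0, -5, 0], 0],
  [[0, -5, 0], 0],
  [[-1.2, -5, 0], 3],
  [[-1.2, -5, 0], 3],
  [[0, 0, 0], 0],
])

```text
time_s: 21.7
tcp_pos: [0.5424, 0.0326, 0.0391]
eef_rot: [-179.9, -0.0, -63.2]
contact_force: [-0.1, -0.3, 0.4]
gripper_width: 0.0006
```

Request:
step_arm([
  [[-1.2, -5, 0], 3],
  [[0, 0, 0], 0],
  [[0, 0, 0], 0],
])

```text
time_s: 22.08
tcp_pos: [0.5457, 0.0355, 0.0387]
eef_rot: [-180.0, -0.0, -66.1]
contact_force: [-0.5, -0.5, 0.0]
gripper_width: 0.0004
```

Request:
step_arm([
  [[-1.2, -5, 0], 3],
  [[-1.2, -5, 0], 3],
  [[0, 0, 0], 0],
])

```text
time_s: 22.45
tcp_pos: [0.5541, 0.0415, 0.0386]
eef_rot: [-180.0, 0.0, -72.1]
contact_force: [-0.5, 0.4, -0.6]
gripper_width: 0.0004
```

Request:
step_arm([
  [[-1.2, -5, 0], 3],
  [[-1.2, -5, 0], 3],
  [[0, 0, 0], 0],
])

```text
time_s: 22.82
tcp_pos: [0.5624, 0.0464, 0.0384]
eef_rot: [180.0, 0.0, -78.1]
contact_force: [-2.5, 0.9, 0.4]
gripper_width: 0.0006
```

Request:
step_arm([
  [[-1.2, -5, 0], 3],
  [[-1.2, -5, 0], 3],
  [[0, 0, 0], 0],
])

```text
time_s: 23.2
tcp_pos: [0.5715, 0.0506, 0.0383]
eef_rot: [179.9, -0.0, -84.1]
contact_force: [-3.4, 1.3, 1.5]
gripper_width: 0.0002
```

Request:
step_arm([
  [[-0.5, -4, 0], 2],
  [[0, -4, 0], 1],
  [[0, 0, 0], 0],
])

```text
time_s: 23.58
tcp_pos: [0.5795, 0.0519, 0.0381]
eef_rot: [179.9, 0.0, -87.1]
contact_force: [-2.3, 2.3, -0.5]
gripper_width: -0.0002
```

Request:
step_arm([
  [[0, -3, 0], 0],
  [[0, 0, 0], 0],
  [[0, 0, 0], 0],
])

```text
time_s: 23.95
tcp_pos: [0.5812, 0.0518, 0.038]
eef_rot: [179.8, -0.0, -87.2]
contact_force: [-7.9, 2.9, 2.2]
gripper_width: 0.0004
```

Request:
step_arm([
  [[0, -3, 0], 0],
  [[0, -2, 0], 0],
  [[0, 0, 0], 0],
  [[0, 0, 0], 0],
])

```text
time_s: 24.45
tcp_pos: [0.5814, 0.0516, 0.0378]
eef_rot: [179.4, -0.1, -87.2]
contact_force: [-24.6, 8.6, 17.6]
gripper_width: 0.0004
```

At the stop. I'll retreat behind the lever, lift, and move clear towards the robot for a look.

Request:
step_arm([
  [[0, 10, 0], 0],
  [[0, 10, 0], 0],
  [[0, 10, 0], 0],
  [[0, 0, -30], 0],
  [[0, 0, -40], 0],
  [[0, 0, -40], 0],
  [[0, 0, -40], 0],
  [[30, 40, 0], 0],
  [[40, 25, 0], 0],
  [[50, 5, 0], 0],
  [[50, 0, 0], 0],
  [[50, 0, 0], 0],
  [[50, 0, 0], 0],
  [[50, 0, 0], 0],
  [[0, 0, 0], 0],
  [[0, 0, 0], 0],
])

```text
time_s: 26.45
tcp_pos: [0.5034, -0.2723, 0.1883]
eef_rot: [180.0, 0.0, -87.3]
contact_force: [0.2, 1.1, 0.3]
gripper_width: 0.0004
```

```bash
python3 look.py a9
python3 - <<'E'
from h import *
c=dict(np.load("a9.npz")); cv2.imwrite("pics/f9.png",cv2.resize(c["img"][165:275,230:430,::-1],(800,440),interpolation=cv2.INTER_CUBIC))
E
```

```text
[ 0.50380821 -0.27143228  0.18864409] [-1.79985637e+02 -1.00229571e-04 -8.71675515e+01] [-0.22536573  0.36381279  1.17629601] [-8.73412056e+00  1.25445739e+01 -1.56931945e+01 -3.15776031e-03
 -6.17481406e+01  1.15680635e+01]
```

View pics/a9.png

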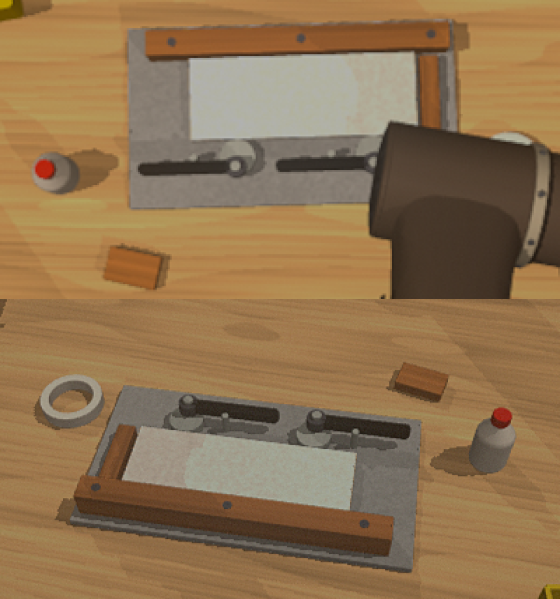

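View pics/f9.png

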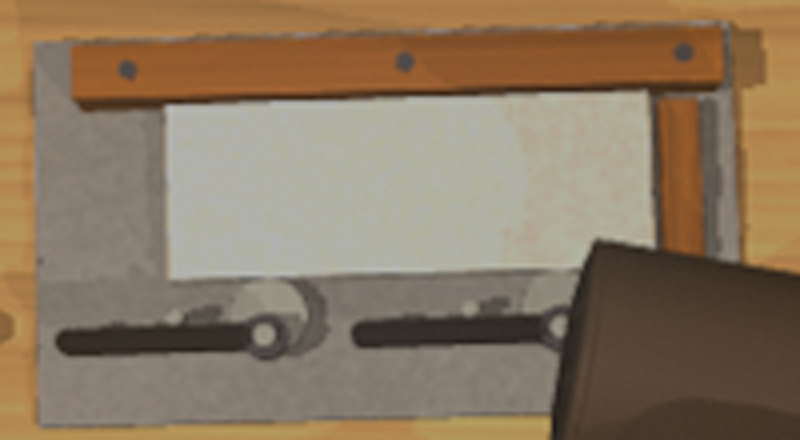

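Run:
```python
from h import *
c=dict(np.load("a9.npz"))
yaw=np.radians(2.66);O=np.array([.6058,.0468]);Rj=np.array([[np.cos(yaw),np.sin(yaw)],[-np.sin(yaw),np.cos(yaw)]])
Z=lambda q:[(230+(x+.5)/4-.5,165+(y+.5)/4-.5) for x,y in q]
J=lambda q,z:np.round((ray(c,Z(q),z)[:,:2]-O)@Rj.T*1000,1).tolist()
print("fence edge",J([(168,104),(400,98),(645,91)],.03),"rear",J([(168,279),(350,275),(540,270)],.03))
print("fence top front",J([(80,97),(400,89),(722,80)],.054))
g=c["img"].astype(float).mean(2)
for u in (275,300,330,360,385):
    col=g[180:245,u]; d=np.diff(col); k1=np.argmax(d[:20]); print(u,180+k1, J([((u-230)*4+1.5,(180+k1+.5-165)*4+1.5)],.03), "rear",180+25+np.argmin(d[25:]), J([((u-230)*4+1.5,(205+np.argmin(d[25:])+.5-165)*4+1.5)],.03))
m=(c["img"].max(2)<55).astype(np.uint8);m[:240]=0;m[258:]=0;m[:,:240]=0;m[:,365:]=0
n,l,st,ce=cv2.connectedComponentsWithStats(m)
for i in range(1,n):
    if st[i,4]>60:
        q=np.argwhere(l==i)[:,::-1];q=q[q[:,0]<st[i,0]+st[i,2]-14]; q=(ray(c,q,.05)[:,:2]-O)@Rj.T*1000; f=cv2.fitLine(q.astype(np.float32),2,0,.001,.001).ravel(); print(st[i],f,np.degrees(np.arctan2(f[0],f[1])))
```

```text
fence edge [[149.2, 148.7], [149.1, 4.4], [149.4, -147.6]] rear [[39.7, 150.3], [39.2, 38.0], [39.3, -79.1]]
fence top front [[150.2, 200.0], [149.8, 4.2], [150.1, -192.2]]
275 190 [[149.3, 140.3]] rear 234 [[39.1, 141.9]]
300 189 [[150.2, 78.0]] rear 233 [[40.0, 80.2]]
330 188 [[150.7, 3.5]] rear 232 [[40.6, 6.2]]
360 187 [[151.2, -71.0]] rear 231 [[41.2, -67.7]]
385 187 [[149.5, -133.0]] rear 225 [[54.5, -129.7]]
[318 244  47   8 267] [ 0.00936693 -0.99995613  0.471994   -4.9321394 ] 179.46329
[244 247  47   7 226] [ 1.5146586e-02 -9.9988526e-01  8.1798784e-02  1.7392026e+02] 179.13213
```

```bash
python3 -c "
from plant import close_job
print(close_job())"
```

```text
the job is handed in; nothing more can be done
None
```

I pushed both cam levers to their stops with the shut fingertips, and the board now lies flush against the fence. I handed the job in at about 26.5 s of the 64 s allowed. No verdict was reported.

- **A jam on the way:** the right lever, pushed first, jammed at about 64°. The wrist force reached about 45 N there. The board had turned about 0.02 rad, with its left end about 7 mm short of the fence. I backed off and pushed the left lever to its stop, which squared the board. The right lever then went home easily.
- **Levers:** both bars read parallel to the fence to within about 1° in the last top view. Each had stopped moving under a push of over 20 N.
- **Board:** its fence edge read jig x of about 149 mm at both ends, within about 0.3 mm of each other. The fence face itself read about 150 mm in the same view, so both read 1 to 2 mm beyond the stated 148 mm. That is within the camera calibration.
- **Weaker checks:** an automatic edge search wandered between 149 and 151 mm and failed at one column, where the arm hid the board's rear edge. The board lying flat and the glue, offcut and roll staying put were judged by eye only. The roll was partly hidden from above but visible in the scene view.
- **Robot:** it ended clear of everything, with contact force at noise level (about 1 N).

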